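Make up the job tray to four hardener bottles

ROBOT

A 6-joint arm with a two-finger parallel gripper is mounted at the origin on the work surface. World frame = base frame: x ahead of the robot, y to its left, z up, the work surface at z = 0. Lengths are in m, angles in rad, forces in N, time in s.
With the tool pointing down it reaches from about 0.375 to 0.925 m from the base axis. Payload 5.7 kg.
Tool frame: the origin (TCP) lies on the centre line of the jaws, within the pads' length; the fingertips stand 25 mm ahead of it and the grasp point (between the pads) lies 6 mm ahead of it; z points along the fingers, y is the line along which they close (so a half turn about z gives the same grasp; the last joint's range is limited). The gripper opens to 85 mm and grips with 20 to 120 N. Pads are 22 mm wide; open, the fingers measure 114 mm over their backs; the gripper's body (76 mm by 85 mm) begins 54 mm behind the grasp point. The pads swing forward as they close: fully open they stand 13 mm farther back than shut.
Start: joints at [1.043, 0.359, 1.51, -0, 1.272, -0.115], TCP at [0.241, 0.55, 0.256] pointing down, gripper open.
Joint ranges: [-2.97, 2.97], [-1.01, 2.36], [0.21, 2.38], [-0.96, 4.11], [0.2, 2.71], [-2.98, 2.98]. Speed limits (rad/s): [2.39, 2.39, 3.14, 3.14, 3.14, 3.14].

INTERFACE

Orientations are given as a unit quaternion [w, x, y, z].
In Python, from station import monitor, eyes, bot, cut_out, landmark_of gives the robot as it stands.
- The arm moves only by the tool step_arm, never from a script. Its argument "motion" is a list that holds one entry, the list of rows, each a list of 6 numbers: the shift along the world's x, y, z in mm, then the turn, a rotation vector about the world's x, y, z in degrees. A call has 1 to 12 rows; each row shifts and turns the commanded pose from where the row before left it; what a row does not reach is not made up. A row lasts 1/12 s, in which the tool goes at most 41.7 mm and 7.16 degrees, less where a joint would pass 70% of its speed; a pose out of reach is approached as far as the arm can. A call is refused whole if a number of a shift passes 41.7 or a number of a turn 7.16, either way. A call with a gripper value outside its range is refused whole. "jaw" is the closure, from -1 (fully open) to 1 (shut), set as the call begins (left out, the last holds). The fingers move at their own pace and stop on an object; "squeeze" is the grip in N (left out, the last holds). Time passes only in rows, so rows that do not move let the fingers close. It gives the time, the measured TCP pose, the force, the opening and the grip force at its end, in the units of the state.
- monitor.observe(): the state, without advancing time (a new reading comes with each control period).
- eyes.get_image(name): name is "scene" or "top"; returns the picture (480x640x3 uint8, blue, green, red); there is no depth.
- eyes.camera_model(name): a dict with "mtx" (3x3 intrinsics, pixels), "k1" (the pictures are not rectified: a ray, as slopes to the right and down, at radius r is drawn at 1 + k1 r^2 times it, then the intrinsics apply), "R" (3x3) and "t" (3): a world point X has camera coordinates R X + t. Camera axes: x right, y down, z forward; pixel columns grow to the right and rows downward; lengths in m; the calibration is good to about 2 mm. A picture is of the moment at which its call begins. camera_model takes no time and is no camera call.
- bot.sign_off(): hands the job in; it is judged then, once.
Trained networks look in the newest picture that a camera, given by its name, has taken for a name from the list of things; names that differ only in an ending like _2 or _b are one class to them, and where a whole thing is asked for, a point or a joint stands for the part that bears it (a point fixed in the world has none). Each returns a list of dicts, best first, with "conf" (0 to 1); they miss things now and then, are a little off and sometimes report something else, mostly with a low value. They report only what shows in the picture. A call takes as long as a camera call. They do not tell look-alikes from the thing itself.
- cut_out(camera, query): "mask" (480x640 bool, what is visible of it) and "bbox" ([left, top, width, height] in pixels, round what is visible of it).
- landmark_of(camera, query): "position" ([column, row] in pixels: a listed point, or the origin of a listed thing).
The state is a dict: "t": time; "joint_pos": joint angles; "joint_velocities": joint speeds; "joint_torque": joint torques, N m; "tool_pos": TCP position; "tool_rot": TCP orientation; "force": force on the tool from outside, world axes, zero at the start; "torque": the same for the moment, N m; "width": finger opening in m; "grip_force": force on a finger pad.
Only numpy, scipy, OpenCV 4.12 (cv2) and the standard library are available. Lean on these libraries where they do the work, as an engineer would, in place of code of your own. Each camera call takes 0.05 s, during which the arm holds its last target. There are 200 camera calls.

TASK

The grey job tray must go out with exactly four of the squat hardener bottles standing upright in it: stand up the one lying on its side in the tray, and bring over from the black mat only as many more as are still missing. Keep the bottles you do not need standing on the mat, lay none of the standing ones over, and leave everything else (the wide jar, the slim vial, the cup, tape and wrench) where it is.

Things in the scene. Friction and masses are not known exactly. Their poses are not given: they have to be found in the camera images.
- tray: the job tray, fixed: flat grey rectangle 160 (x) by 340 (y) mm outside, rim 4 mm thick and 12 mm high, floor 4 mm thick. Origin at the centre of its underside; it may lie left or right of the mat, slightly turned
- mat: the stock mat, fixed: flat black rubber sheet 160 (x) by 340 (y) mm, 4 mm thick, no rim. Origin at the centre of its underside
- bottle_a: squat white hardener bottle with a black cap: round body 38 mm across and 54 mm high, cap 26 mm across from 56 up to 74 mm, 80 g. Origin at the centre of its underside, z towards the cap. Starts upright, in the job tray or on the stock mat
- bottle_b: squat white hardener bottle with a black cap: round body 38 mm across and 54 mm high, cap 26 mm across from 56 up to 74 mm, 80 g. Origin at the centre of its underside, z towards the cap. Starts upright, in the job tray or on the stock mat
- bottle_c: squat white hardener bottle with a black cap: round body 38 mm across and 54 mm high, cap 26 mm across from 56 up to 74 mm, 80 g. Origin at the centre of its underside, z towards the cap. Starts upright, in the job tray or on the stock mat
- bottle_d: squat white hardener bottle with a black cap: round body 38 mm across and 54 mm high, cap 26 mm across from 56 up to 74 mm, 80 g. Origin at the centre of its underside, z towards the cap. Starts upright, in the job tray or on the stock mat
- bottle_e: squat white hardener bottle with a black cap: round body 38 mm across and 54 mm high, cap 26 mm across from 56 up to 74 mm, 80 g. Origin at the centre of its underside, z towards the cap. Starts upright, in the job tray or on the stock mat
- tipped: a sixth hardener bottle, same shape, size and origin, lying on its side on the floor of the job tray (axis 23 mm above the table), cap roughly towards the robot
- jar: bystander: wide low white jar with a black lid, 50 mm across, 47 mm high; not a hardener bottle. Stands in the tray or on the mat. Origin at the centre of its underside
- vial: bystander: slim white dropper vial with a pointed black top, 28 mm across, 98 mm high, on the mat; not a hardener bottle. Origin at the centre of its underside
- wrench: bystander: steel wrench 170 mm long lying on the table beyond the trays, along its own x
- cup: bystander: open paper cup, 76 mm across the rim, 85 mm high, beyond the tray or mat. Origin at the centre of its underside
- tape: bystander: roll of tape lying flat, 90 mm across, 24 mm high, beyond the tray or mat. Origin at the centre of its underside
There are look-alikes about, which are no part of the job. Leave any orange look-alike of the bottle_c alone. What is shaped like the bottle_e but green is not meant.

How it is judged:
At the end, for the whole second after the job is handed in: The once-tipped bottle and exactly three of the other five stand on the floor of the job tray (bottle axis within 66 mm in the tray's x and 156 mm in its y of the centre), the other two stand on the mat (axis over the mat); all six upright within 0.12 rad, let go and at rest (x of tipped in the frame of tray between -0.066 and 0.066 m and y of tipped in the frame of tray between -0.156 and 0.156 m and z of tipped in the frame of tray below 0.012 m and ((x of bottle_a in the frame of tray between -0.066 and 0.066 m and y of bottle_a in the frame of tray between -0.156 and 0.156 m and z of bottle_a in the frame of tray below 0.012 m) or (x of bottle_a in the frame of mat between -0.08 and 0.08 m and y of bottle_a in the frame of mat between -0.17 and 0.17 m and z of bottle_a in the frame of mat below 0.012 m)) and ((x of bottle_b in the frame of tray between -0.066 and 0.066 m and y of bottle_b in the frame of tray between -0.156 and 0.156 m and z of bottle_b in the frame of tray below 0.012 m) or (x of bottle_b in the frame of mat between -0.08 and 0.08 m and y of bottle_b in the frame of mat between -0.17 and 0.17 m and z of bottle_b in the frame of mat below 0.012 m)) and ((x of bottle_c in the frame of tray between -0.066 and 0.066 m and y of bottle_c in the frame of tray between -0.156 and 0.156 m and z of bottle_c in the frame of tray below 0.012 m) or (x of bottle_c in the frame of mat between -0.08 and 0.08 m and y of bottle_c in the frame of mat between -0.17 and 0.17 m and z of bottle_c in the frame of mat below 0.012 m)) and ((x of bottle_d in the frame of tray between -0.066 and 0.066 m and y of bottle_d in the frame of tray between -0.156 and 0.156 m and z of bottle_d in the frame of tray below 0.012 m) or (x of bottle_d in the frame of mat between -0.08 and 0.08 m and y of bottle_d in the frame of mat between -0.17 and 0.17 m and z of bottle_d in the frame of mat below 0.012 m)) and ((x of bottle_e in the frame of tray between -0.066 and 0.066 m and y of bottle_e in the frame of tray between -0.156 and 0.156 m and z of bottle_e in the frame of tray below 0.012 m) or (x of bottle_e in the frame of mat between -0.08 and 0.08 m and y of bottle_e in the frame of mat between -0.17 and 0.17 m and z of bottle_e in the frame of mat below 0.012 m)) and ((horizontal distance between each of bottle_a, bottle_b, bottle_c and tray below 0.19 m and horizontal distance between each of bottle_d, bottle_e and tray above 0.19 m) or (horizontal distance between each of bottle_a, bottle_b, bottle_d and tray below 0.19 m and horizontal distance between each of bottle_c, bottle_e and tray above 0.19 m) or (horizontal distance between each of bottle_a, bottle_b, bottle_e and tray below 0.19 m and horizontal distance between each of bottle_c, bottle_d and tray above 0.19 m) or (horizontal distance between each of bottle_a, bottle_c, bottle_d and tray below 0.19 m and horizontal distance between each of bottle_b, bottle_e and tray above 0.19 m) or (horizontal distance between each of bottle_a, bottle_c, bottle_e and tray below 0.19 m and horizontal distance between each of bottle_b, bottle_d and tray above 0.19 m) or (horizontal distance between each of bottle_a, bottle_d, bottle_e and tray below 0.19 m and horizontal distance between each of bottle_b, bottle_c and tray above 0.19 m) or (horizontal distance between each of bottle_a, bottle_e and tray above 0.19 m and horizontal distance between each of bottle_b, bottle_c, bottle_d and tray below 0.19 m) or (horizontal distance between each of bottle_a, bottle_d and tray above 0.19 m and horizontal distance between each of bottle_b, bottle_c, bottle_e and tray below 0.19 m) or (horizontal distance between each of bottle_a, bottle_c and tray above 0.19 m and horizontal distance between each of bottle_b, bottle_d, bottle_e and tray below 0.19 m) or (horizontal distance between each of bottle_a, bottle_b and tray above 0.19 m and horizontal distance between each of bottle_c, bottle_d, bottle_e and tray below 0.19 m)) and angle between each of bottle_a, bottle_b, bottle_c, bottle_d, bottle_e, tipped's own z axis and vertical below 0.12 rad and linear speed of each of bottle_a, bottle_b, bottle_c, bottle_d, bottle_e, tipped below 0.02 m/s); the robot touches nothing.
It fails at once if a bystander (jar, vial, cup, tape, wrench) is shifted more than 30 mm (distance of any of jar, vial, wrench, cup, tape from where it was at the start of the episode above 0.03 m).
It fails at once if a standing bottle is laid over (tilt above 1.2 rad), or the jar, vial or cup is tipped (above 0.6 rad) (angle between any of bottle_a, bottle_b, bottle_c, bottle_d, bottle_e's own z axis and vertical above 1.2 rad or angle between any of jar, vial, cup's own z axis and vertical above 0.6 rad).
It also fails if it takes over 72 s, if anything falls off the work surface, if the arm or the gripper's body presses on something with over 40 N, if the wrist force passes 120 N, or if a joint passes its speed limit or range.

## Working session

There is one attempt and no reset: what is moved stays moved. The work goes in short steps, Python scripts to look and compute and a tool call to move; the robot and the scene stay as the last step left them, time stands still between calls to the robot, and variables do not carry over. Pictures are saved under pics/ and viewed, at most 10 in all, crops included, and the job is handed in when it is done.

Besides the shell and the picture viewer there is one more tool, called after ">>>" by a JSON object that holds its "fn" and its "kwargs". step_arm: Moves the arm, as the interface text tells. Its arguments: {"type":"object","properties":{"motion":{"type":"array","items":{"type":"array","items":{"type":"array","items":{"type":"number"}}}},"jaw":{"type":"number"},"squeeze":{"type":"number"}},"required":["motion"]}

```bash
mkdir -p pics; cat > h.py <<'E'
import numpy as np, cv2
from station import monitor, eyes, bot, cut_out, landmark_of
def ray(cam,uv):
    c=eyes.camera_model(cam);K=np.array(c["mtx"]);k=c["k1"];R=np.array(c["R"]);t=np.array(c["t"])
    d=np.linalg.inv(K)@[uv[0],uv[1],1];d=d[:2]/d[2]
    r=cv2.undistortPoints(np.array([[uv]],float),K,np.array([k,0,0,0,0.]))[0,0]
    return -R.T@t, R.T@np.array([r[0],r[1],1])
def at(cam,uv,z):
    o,d=ray(cam,uv);return o+d*(z-o[2])/d[2]
def px(cam,X):
    c=eyes.camera_model(cam);R=np.array(c["R"])
    return cv2.projectPoints(np.array([X],float),cv2.Rodrigues(R)[0],np.array(c["t"],float),np.array(c["mtx"]),np.array([c["k1"],0,0,0,0.]))[0][0,0]
E
python3 - <<'E'
from h import *
for n in("scene","top"):
    im=eyes.get_image(n);cv2.imwrite(f"pics/{n}0.png",im)
    c=eyes.camera_model(n);print(n,-np.array(c["R"]).T@np.array(c["t"]),c["k1"])
for q in("bottle_a","tipped","jar","vial","tray","mat","cup"):
    for n in ("top",):
        for r in landmark_of(n,q)[:9]:
            print(q,n,np.round(r["position"],1),round(r["conf"],2),np.round(at(n,r["position"],.004),3))
E
```

```text
scene [ 1.38969561 -0.92593602  0.7950809 ] -0.14130509608636746
top [ 0.46980774 -0.06024413  0.9970349 ] -0.0442605687357418
bottle_a top [388.6 257.7] 0.92 [ 0.508 -0.209  0.004]
bottle_a top [366.1 257.3] 0.85 [ 0.508 -0.162  0.004]
bottle_a top [205.5 245. ] 0.81 [0.533 0.175 0.004]
bottle_a top [368.7 318.8] 0.77 [ 0.381 -0.167  0.004]
bottle_a top [505.7 263.6] 0.77 [ 0.496 -0.457  0.004]
bottle_a top [458.8 239. ] 0.73 [ 0.547 -0.358  0.004]
bottle_a top [395.8 252.3] 0.63 [ 0.519 -0.224  0.004]
bottle_a top [132.3 243.9] 0.22 [0.534 0.33  0.004]
tipped top [130.5 243.7] 0.86 [0.535 0.334 0.004]
jar top [239.8 263.3] 0.73 [0.495 0.102 0.004]
vial top [328.5 243.4] 0.58 [ 0.537 -0.083  0.004]
tray top [184.6 260.9] 0.6 [0.499 0.218 0.004]
tray top [292.5 170.4] 0.58 [ 0.692 -0.006  0.004]
mat top [395.9 251.8] 0.76 [ 0.52  -0.225  0.004]
cup top [181.8 161.2] 0.78 [0.711 0.23  0.004]
cup top [296.  168.4] 0.26 [ 0.696 -0.014  0.004]
```

View pics/top0.png

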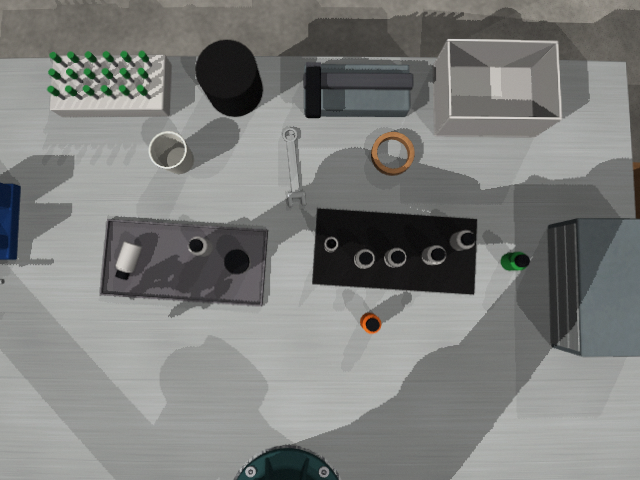

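View pics/scene0.png

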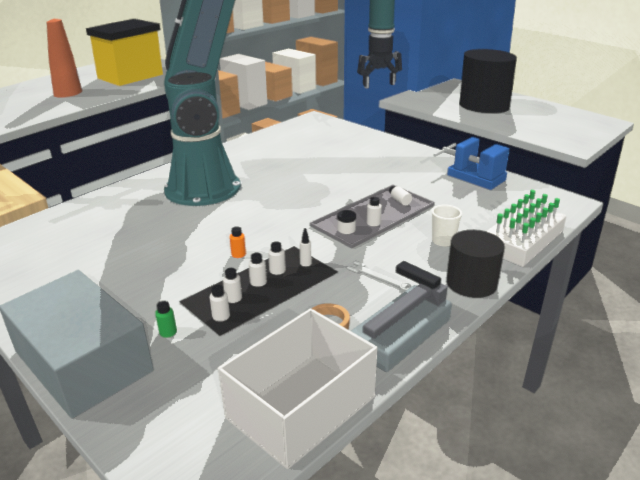

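The top view shows a tipped bottle at (128,258), one standing bottle at (198,245) and the jar at (237,261) in the tray. On the mat are the vial at (331,243) and four bottles at (365,258), (397,257), (434,254) and (463,239), so two of those have to move. The orange and green look-alikes stand outside the mat and tray. Next I'll refine the positions by silhouette fitting.

```bash
cat >> h.py <<'E'
from scipy.optimize import minimize
S=4
def pxs(cam,P):
    c=eyes.camera_model(cam);R=np.array(c["R"])
    return cv2.projectPoints(np.asarray(P,float).reshape(-1,3),cv2.Rodrigues(R)[0],np.array(c["t"],float),np.array(c["mtx"]),np.array([c["k1"],0,0,0,0.]))[0][:,0]
A=np.linspace(0,2*np.pi,40)
def cyl(o,ax,r,z0,z1):
    ax=np.array(ax,float);u=np.cross(ax,[0,0,1] if abs(ax[2])<.7 else [1,0,0]);u/=np.linalg.norm(u);v=np.cross(ax,u)
    ring=r*(np.cos(A)[:,None]*u+np.sin(A)[:,None]*v)
    return np.vstack([o+ring+ax*z0,o+ring+ax*z1])
def render(cam,o,ax,x0,y0,w,h):
    m=np.zeros((h*S,w*S),np.float32)
    for r,a,b,val in((.019,0,.054,1),(.013,.056,.074,0)):
        p=(pxs(cam,cyl(o,ax,r,a,b))-[x0,y0]+.5)*S-.5
        cv2.fillConvexPoly(m,cv2.convexHull(np.round(p*16).astype(np.int32)),val,shift=4)
    return cv2.resize(m,(w,h),interpolation=cv2.INTER_AREA)
def soft(cam,im):
    g=im.min(2).astype(np.float32)
    return g
def fit(cam,im,xy,yaw=None,lo=70,hi=150,pad=28,thr=None,z=.004):
    xy=np.array(xy,float)
    c=px(cam,[*xy,.03]);x0,y0=int(c[0]-pad),int(c[1]-pad)
    g=np.clip((im.min(2)[y0:y0+2*pad,x0:x0+2*pad].astype(np.float32)-lo)/(hi-lo),0,1)
    def cost(p):
        if yaw is None:o,ax=np.array([p[0]/100,p[1]/100,z]),[0,0,1.]
        else:
            ax=np.array([np.cos(p[2]),np.sin(p[2]),0]);o=np.array([p[0]/100,p[1]/100,.023])-ax*.027
        return float(np.abs(render(cam,o,ax,x0,y0,2*pad,2*pad)-g).sum())
    p0=list(xy*100)+([] if yaw is None else [yaw])
    best=None
    for dx in(-1,0,1):
        for dy in(-1,0,1):
            q=np.array(p0);q[0]+=dx;q[1]+=dy
            r=minimize(cost,q,method="Nelder-Mead",options=dict(initial_simplex=np.vstack([q]+[q+.6*np.eye(len(q))[i]*(1 if i<2 else .5) for i in range(len(q))])))
            if best is None or r.fun<best.fun:best=r
    return np.array([best.x[0]/100,best.x[1]/100]+list(best.x[2:])),best.fun
E
python3 - <<'E'
from h import *
im=cv2.imread("pics/top0.png");sc=cv2.imread("pics/scene0.png")
for n,uv in dict(std=(197,245),m1=(365,258),m2=(397,257),m3=(434,254),m4=(463,239)).items():
    xy=at("top",uv,.078)[:2]
    print(n,xy.round(3),[ (f.round(4),round(c,1)) for f,c in [fit("top",im,xy,pad=14),fit("scene",sc,xy,pad=14)]])
xy=at("top",(129,254),.023)[:2]
print("tip",[ (f.round(4),round(c,1)) for f,c in [fit("top",im,xy,np.pi+.2,pad=20),fit("scene",sc,xy,np.pi+.2,pad=18)]])
for uv,z in(((108,218),.012),((268,230),.012),((264,304),.012),((101,294),.012),((317,209),.004),((477,219),.004),((474,294),.004),((313,283),.004),((237,261),.051),((331,243),.1),((371,322),.074)):print(uv,at("top",uv,z).round(3))
cv2.imwrite("pics/z.png",cv2.resize(im[205:315,95:275],None,fx=4.4,fy=4.4,interpolation=cv2.INTER_CUBIC))
E
```

```text
std [0.528 0.174] [(array([0.576 , 0.2239]), np.float64(134.5)), (array([0.524 , 0.1844]), np.float64(280.8))]Traceback (most recent call last):
  File "<stdin>", line 5, in <module>
  File "h.py", line 46, in fit
    r=minimize(cost,q,method="Nelder-Mead",options=dict(initial_simplex=np.vstack([q]+[q+.6*np.eye(len(q))[i]*(1 if i<2 else .5) for i in range(len(q))])))
    res = _minimize_neldermead(fun, x0, args, callback, bounds=bounds,
                               **options)
    fxc = func(xc)
    fx = function(np.copy(x), *(wrapper_args + args))
  File "h.py", line 40, in cost
    return float(np.abs(render(cam,o,ax,x0,y0,2*pad,2*pad)-g).sum())
                        ~~~~~~^^^^^^^^^^^^^^^^^^^^^^^^^^^^
  File "h.py", line 26, in render
    p=(pxs(cam,cyl(o,ax,r,a,b))-[x0,y0]+.5)*S-.5
       ~~~^^^^^^^^^^^^^^^^^^^^^
  File "h.py", line 16, in pxs
    c=eyes.camera_model(cam);R=np.array(c["R"])
ValueError: time passes only in moves, steps and waits
```

```bash
python3 - <<'E'
s=open('h.py').read()
s=s.replace("def ray(","import os,pickle\nCM=pickle.load(open('cm.pkl','rb')) if os.path.exists('cm.pkl') else {n:{k:np.array(v) if k!='k1' else v for k,v in eyes.camera_model(n).items()} for n in('top','scene')}\npickle.dump(CM,open('cm.pkl','wb'))\ndef ray(",1).replace("c=eyes.camera_model(cam)","c=CM[cam]")
open('h.py','w').write(s)
E
cat > a.py <<'E'
from h import *
im=cv2.imread("pics/top0.png");sc=cv2.imread("pics/scene0.png")
print("levels tray floor",im[275,215],"body",im[247:253,196:208].min(2),"tip",im[250,130],"mat",im[275,400])
for n,uv in dict(std=(197,245),m1=(365,258),m2=(397,257),m3=(434,254),m4=(463,239)).items():
    xy=at("top",uv,.078)[:2]
    l=dict(lo=125,hi=170) if n=="std" else dict(lo=50,hi=110)
    print(n,xy.round(3),[ (f.round(4),round(c,1)) for f,c in [fit("top",im,xy,pad=13,**l),fit("scene",sc,xy,pad=14,lo=120,hi=160)]])
xy=at("top",(129,254),.023)[:2]
print("tip",[ (f.round(4),round(c,1)) for f,c in [fit("top",im,xy,np.pi+.2,pad=20,lo=125,hi=170),fit("scene",sc,xy,np.pi+.2,pad=16,lo=125,hi=170)]])
for uv,z in(((108,218),.012),((268,230),.012),((264,304),.012),((101,294),.012),((317,209),.004),((477,219),.004),((474,294),.004),((313,283),.004),((237,261),.051),((331,243),.1),((371,322),.074)):print(uv,at("top",uv,z).round(3))
z=np.vstack([cv2.resize(im[205:315,95:275],None,fx=3,fy=3,interpolation=cv2.INTER_CUBIC),cv2.resize(im[205:300,310:490],None,fx=3,fy=3,interpolation=cv2.INTER_CUBIC)[:270]])
cv2.imwrite("pics/z.png",z)
E
timeout 300 python3 a.py
```

```text
levels tray floor [69 66 69] body [[ 16  15  16  14  13   9  30 113 145 142 115  86]
 [ 14  14  13  13  11   7  78 130 144 140 111  84]
 [ 17  15  14  12  10  27 113 147 143 130  96  76]
 [ 18  12  12  14  46  86 131 145 143 114  84  80]
 [ 31  38  48  73 104 134 146 144 131  97  76  78]
 [ 88  94 106 126 140 143 143 130 105  81  79  79]] tip [190 196 200] mat [24 24 25]
std [0.528 0.174] [(array([0.5336, 0.119 ]), np.float64(18.3)), (array([0.5222, 0.1871]), np.float64(109.3))]
m1 [ 0.504 -0.152] [(array([ 0.5044, -0.1536]), np.float64(38.7)), (array([ 0.4964, -0.1486]), np.float64(142.1))]
m2 [ 0.506 -0.214] [(array([ 0.5072, -0.2169]), np.float64(66.4)), (array([ 0.4993, -0.212 ]), np.float64(110.4))]
m3 [ 0.512 -0.287] [(array([ 0.512 , -0.2973]), np.float64(73.3)), (array([ 0.5046, -0.2923]), np.float64(68.2))]
m4 [ 0.542 -0.344] [(array([ 0.5464, -0.3709]), np.float64(105.2)), (array([ 0.5363, -0.3501]), np.float64(147.7))]
tip [(array([0.5043, 0.3334, 2.7233]), np.float64(190.1)), (array([0.4823, 0.3665, 3.46  ]), np.float64(463.0))]
(108, 218) [0.588 0.381 0.012]
(268, 230) [0.564 0.043 0.012]
(264, 304) [0.411 0.05  0.012]
(101, 294) [0.429 0.389 0.012]
(317, 209) [ 0.61  -0.059  0.004]
(477, 219) [ 0.59  -0.398  0.004]
(474, 294) [ 0.432 -0.388  0.004]
(313, 283) [ 0.454 -0.051  0.004]
(237, 261) [0.498 0.1   0.051]
(331, 243) [ 0.531 -0.086  0.1  ]
(371, 322) [ 0.381 -0.164  0.074]
```

View pics/z.png

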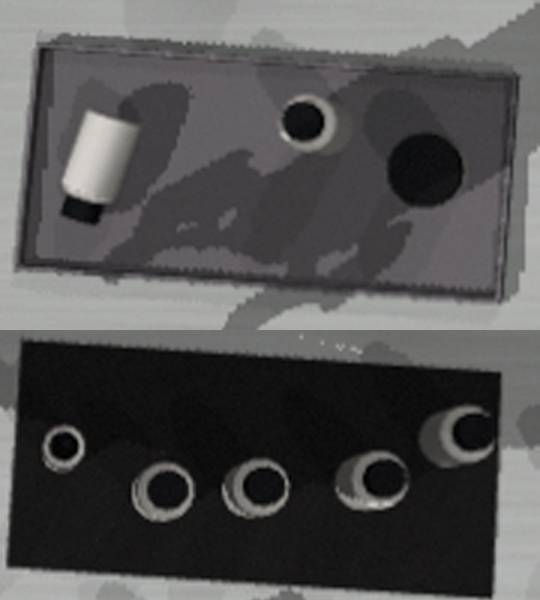

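The zoomed crop confirms the count, and the caps are clearly separate. I'll refit with better thresholds.

```bash
python3 - <<'E'
s=open('h.py').read()
s=s.replace("render(cam,o,ax,x0,y0,2*pad,2*pad)-g)","(render(cam,o,ax,x0,y0,2*pad,2*pad)-g)*W)").replace("    def cost(p):","    W=np.ones_like(g)\n    if xmax:W[:,max(0,xmax-x0):]=0\n    def cost(p):",1).replace("z=.004):","z=.004,xmax=None):").replace("(-1,0,1)","(-.5,.5)")
s=s.replace("(-W","(W").replace("np.abs((","np.abs((")
open('h.py','w').write(s)
E
cat > a.py <<'E'
from h import *
im=cv2.imread("pics/top0.png");sc=cv2.imread("pics/scene0.png")
for n,uv in dict(std=(197,245),m1=(365,258),m2=(397,257),m3=(434,254),m4=(463,239)).items():
    xy=at("top",uv,.078)[:2]
    l=dict(lo=85,hi=120) if n=="std" else dict(lo=32,hi=60)
    print(n,xy.round(3),[ (f.round(4),round(c,1)) for f,c in [fit("top",im,xy,pad=16,xmax=473,**l)]])
xy=at("top",(129,257),.023)[:2]
print("tip",xy,[ (f.round(4),round(c,1)) for f,c in [fit("top",im,xy,np.pi-.3,pad=18,lo=100,hi=150)]])
E
timeout 300 python3 a.py
```

```text
std [0.528 0.174] [(array([0.5284, 0.1803]), np.float64(151.2))]
m1 [ 0.504 -0.152] [(array([ 0.5045, -0.1541]), np.float64(38.4))]
m2 [ 0.506 -0.214] [(array([ 0.5068, -0.2174]), np.float64(45.2))]
m3 [ 0.512 -0.287] [(array([ 0.512 , -0.2973]), np.float64(38.8))]
m4 [ 0.542 -0.344] [(array([ 0.5433, -0.3578]), np.float64(45.1))]
tip [0.50584072 0.32854717] [(array([0.5054, 0.3323, 2.8016]), np.float64(137.3))]
```

```bash
cat >> h.py <<'E'
from scipy.spatial.transform import Rotation as Ro
def st():
    s=monitor.observe();q=np.array(s["tool_rot"]);return s,np.array(s["tool_pos"]),Ro.from_quat(q[[1,2,3,0]])
def goal(C,t,y,back=.015):
    "rotation vector (deg, world) and shift (mm) to have tool z=t, tool y=±y, TCP=C-back*t"
    s,p,R=st();t=np.array(t,float)/np.linalg.norm(t);best=None
    for sg in(1,-1):
        yy=sg*np.array(y,float);yy/=np.linalg.norm(yy)
        T=Ro.from_matrix(np.column_stack([np.cross(yy,t),yy,t]))
        v=(T*R.inv()).as_rotvec(degrees=True)
        if best is None or np.linalg.norm(v)<np.linalg.norm(best):best=v
    d=(np.array(C)-back*t-p)*1000
    print("t",round(s["t"],2),"pos",p.round(4),"J",np.round(s["joint_pos"],2),"shift",d.round(1),"turn",best.round(2),np.linalg.norm(best).round(1),"w",round(s["width"],4))
E
python3 - <<'E'
from h import *
s,p,R=st();print(R.as_matrix().round(3))
a=2.80;f=-np.array([np.cos(a),np.sin(a),0]);h=np.array([-f[1],f[0],0]);C=[.505,.332,.023]
for al in(0,45):
    al=np.radians(al);goal(C,np.sin(al)*f+np.cos(al)*np.array([0,0,-1]),h)
E
```

```text
[[-0.916  0.401 -0.   ]
 [ 0.401  0.916 -0.   ]
 [ 0.    -0.    -1.   ]]
t 0.45 pos [0.2407 0.5495 0.2562] J [ 1.04  0.36  1.51 -0.    1.27 -0.12] shift [ 264.3 -217.5 -218.2] turn [ 0.02 -0.01  4.08] 4.1 w 0.0852
t 0.45 pos [0.2407 0.5495 0.2562] J [ 1.04  0.36  1.51 -0.    1.27 -0.12] shift [ 254.3 -214.  -222.6] turn [-16.56 -41.85   3.87] 45.2 w 0.0852
```

>>> {"fn": "step_arm", "kwargs": {"motion": [[[21,-18,-9,-1.38,-3.5,0.32],[21,-18,-9,-1.38,-3.5,0.32],[21,-18,-9,-1.38,-3.5,0.32],[21,-18,-9,-1.38,-3.5,0.32],[21,-18,-9,-1.38,-3.5,0.32],[21,-18,-9,-1.38,-3.5,0.32],[21,-18,-9,-1.38,-3.5,0.32],[21,-18,-9,-1.38,-3.5,0.32],[21,-18,-9,-1.38,-3.5,0.32],[21,-18,-9,-1.38,-3.5,0.32],[21,-18,-9,-1.38,-3.5,0.32],[21,-18,-9,-1.38,-3.5,0.32]]], "jaw": -1, "squeeze": 30}}

```text
t: 1.45
tool_pos: [0.4899, 0.3495, 0.1744]
tool_rot: [0.337, 0.167, 0.923, -0.08]
force: [-0.6, -0.2, -0.1]
width: 0.0855
grip_force: 0.0
```

```bash
cat > g.py <<'E'
from h import *
a=2.80;f=-np.array([np.cos(a),np.sin(a),0]);h=np.array([-f[1],f[0],0]);C=[.505,.332,.023]
al=np.radians(45);goal(C,np.sin(al)*f+np.cos(al)*np.array([0,0,-1]),h)
E
python3 g.py
```

```text
t 1.45 pos [0.4899 0.3495 0.1744] J [ 0.87  0.46  1.85 -0.96  0.86  0.32] shift [   5.1  -14.  -140.8] turn [ 0.25 -4.86  1.79] 5.2 w 0.0855
```

>>> {"fn": "step_arm", "kwargs": {"motion": [[[1,-3,-16,0,-1,0.4],[1,-3,-16,0,-1,0.4],[1,-3,-16,0,-1,0.4],[1,-3,-16,0,-1,0.4],[1,-2,-16,0,-0.9,0.2],[0,0,0,0,0,0]]]}}

```text
t: 1.95
tool_pos: [0.4986, 0.3682, 0.1369]
tool_rot: [0.327, 0.168, 0.926, -0.081]
force: [0.6, -0.2, 0.2]
width: 0.0856
grip_force: 0.0
```

```bash
python3 g.py
```

```text
t 1.95 pos [0.4986 0.3682 0.1369] J [ 0.87  0.54  1.81 -0.96  0.84  0.35] shift [  -3.6  -32.6 -103.3] turn [ 0.13 -6.12  1.95] 6.4 w 0.0856
```

```bash
sed -i 's/radians(45)/radians(30)/' g.py; python3 g.py
```

```text
t 1.95 pos [0.4986 0.3682 0.1369] J [ 0.87  0.54  1.81 -0.96  0.84  0.35] shift [  -0.6  -33.6 -100.9] turn [5.38 7.93 1.65] 9.7 w 0.0856
```

>>> {"fn": "step_arm", "kwargs": {"motion": [[[0,-8,-5,1.8,2.7,0.6],[0,-8,-5,1.8,2.7,0.6],[0,-8,-10,1.8,2.5,0.5],[0,-8,-10,0,0,0],[0,0,0,0,0,0]]]}}

```text
t: 2.37
tool_pos: [0.4981, 0.333, 0.1076]
tool_rot: [0.255, 0.165, 0.952, -0.045]
force: [-0.3, -0.7, -0.3]
width: 0.0855
grip_force: 0.0
```

```bash
python3 g.py
```

```text
t 2.37 pos [0.4981 0.333  0.1076] J [ 0.73  0.5   1.88 -0.81  0.65  0.13] shift [ -0.2   1.5 -71.6] turn [0.06 0.   0.14] 0.2 w 0.0855
```

>>> {"fn": "step_arm", "kwargs": {"motion": [[[0,0,-12,0,0,0],[0,0,-12,0,0,0],[0,1,-12,0,0,0],[0,0,-12,0,0,0],[0,0,-8,0,0,0],[0,0,0,0,0,0]]]}}

```text
t: 2.87
tool_pos: [0.4982, 0.3367, 0.0514]
tool_rot: [0.256, 0.164, 0.952, -0.044]
force: [-0.5, -0.7, 0.7]
width: 0.085
grip_force: 0.0
```

```bash
python3 g.py; python3 -c "
from h import *
im=eyes.get_image('scene');cv2.imwrite('pics/s1.png',cv2.resize(im[120:300,290:490],None,fx=3,fy=3,interpolation=cv2.INTER_CUBIC))"
```

```text
t 2.87 pos [0.4982 0.3367 0.0514] J [ 0.74  0.61  1.91 -0.95  0.57  0.3 ] shift [ -0.2  -2.2 -15.4] turn [ 0.04  0.05 -0.06] 0.1 w 0.085
```

View pics/s1.png

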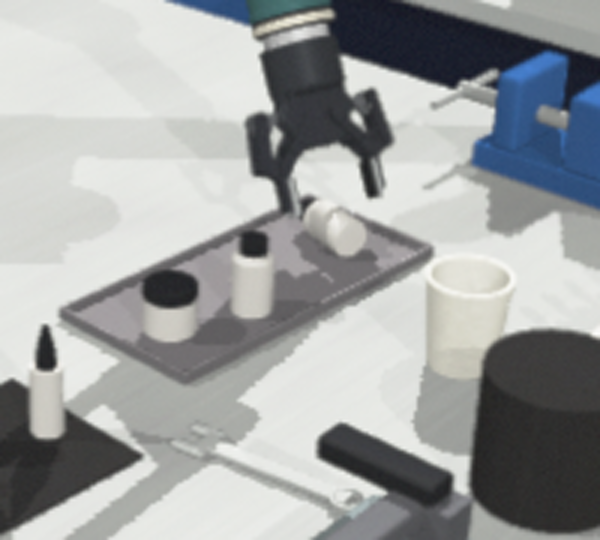

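The fingers straddle the tipped bottle at crop (335,225). Joint 4 is close to its limit, so I'll ease the tilt while lowering.

>>> {"fn": "step_arm", "kwargs": {"motion": [[[0,-1,-4,0.7,1.9,0],[1,-1,-4,0.7,1.9,0],[1,0,-4,0.4,1,0],[0,0,-3,0,0,0],[0,0,0,0,0,0]]]}}

```text
t: 3.33
tool_pos: [0.5014, 0.3347, 0.0383]
tool_rot: [0.214, 0.167, 0.962, -0.035]
force: [0.2, 0.1, 0.5]
width: 0.0855
grip_force: 0.0
```

>>> {"fn": "step_arm", "kwargs": {"motion": [[[0,0,0,0,0,0],[0,0,0,0,0,0],[0,0,0,0,0,0],[0,0,0,0,0,0],[0,0,0,0,0,0],[0,0,0,0,0,0],[0,0,0,0,0,0],[0,0,0,0,0,0]]], "jaw": 1, "squeeze": 35}}

```text
t: 4.0
tool_pos: [0.5008, 0.3346, 0.0381]
tool_rot: [0.213, 0.166, 0.962, -0.035]
force: [-3.1, 0.9, 6.1]
width: 0.0368
grip_force: 34.5
```

```bash
python3 g.py
```

```text
t 4.0 pos [0.5008 0.3346 0.0381] J [ 0.68  0.61  1.88 -0.77  0.54  0.1 ] shift [-2.9 -0.1 -2.1] turn [-1.88 -4.65  0.  ] 5.0 w 0.0368
```

>>> {"fn": "step_arm", "kwargs": {"motion": [[[0,0,10,0,0,0],[0,0,15,0,0,0],[0,0,20,0,0,0],[0,0,20,0,0,0],[0,0,20,2,5.6,0],[0,0,15,2,5.6,0],[0,0,0,2,5.6,0],[0,0,0,2,5.6,0],[0,0,0,2,5.6,0],[0,0,0,2,5.6,0],[0,0,0,2,5.6,0],[0,0,0,2,5.6,0]]]}}

```text
t: 5.0
tool_pos: [0.5025, 0.3326, 0.1315]
tool_rot: [-0.176, 0.169, 0.969, 0.03]
force: [-0.8, -0.3, -1.2]
width: 0.0367
grip_force: 35.4
```

>>> {"fn": "step_arm", "kwargs": {"motion": [[[0,0,0,2,5.6,0],[0,0,0,2,5.6,0],[0,0,0,2,5.6,0],[0,0,0,2,5.6,0],[0,0,0,2,5.6,0],[0,0,0,0,0,0]]]}}

```text
t: 5.5
tool_pos: [0.5024, 0.3307, 0.1263]
tool_rot: [-0.421, 0.157, 0.891, 0.07]
force: [0.7, 0.6, -1.8]
width: 0.0364
grip_force: 35.4
```

```bash
cat > g2.py <<'E'
from h import *
a=2.80;f=-np.array([np.cos(a),np.sin(a),0]);h=np.array([-f[1],f[0],0]);C=[.490,.330,.032]
al=np.radians(25-90);goal(C,np.sin(al)*f+np.cos(al)*np.array([0,0,-1]),h,.0165)
E
python3 g2.py
```

```text
t 5.5 pos [0.5024 0.3307 0.1263] J [ 0.22  0.87  1.21  0.44  1.83 -1.06] shift [  1.7  -5.7 -87.3] turn [ 5.32 13.52  0.19] 14.5 w 0.0364
```

>>> {"fn": "step_arm", "kwargs": {"motion": [[[0,-1,-8,1.8,4.5,0],[0,-1,-8,1.8,4.5,0],[1,-1,-8,1.7,4.5,0],[0,0,-8,0,0,0],[0,0,0,0,0,0]]]}}

```text
t: 5.92
tool_pos: [0.5018, 0.3293, 0.0958]
tool_rot: [-0.526, 0.144, 0.833, 0.092]
force: [0.5, 0.5, -1.4]
width: 0.0368
grip_force: 35.5
```

```bash
python3 g2.py; python3 -c "
from h import *
im=eyes.get_image('scene');cv2.imwrite('pics/s2.png',cv2.resize(im[90:270,310:510],None,fx=3,fy=3,interpolation=cv2.INTER_CUBIC))
for z in (.06,.134):print(px('scene',[.49,.33,z])*3-[930,270])"
```

```text
t 5.92 pos [0.5018 0.3293 0.0958] J [ 0.19  1.04  1.12  0.53  1.99 -1.09] shift [  2.3  -4.4 -56.9] turn [0.11 0.48 0.11] 0.5 w 0.0368
[261.07700405 279.88490025]
[265.34641226 208.21528783]
```

View pics/s2.png

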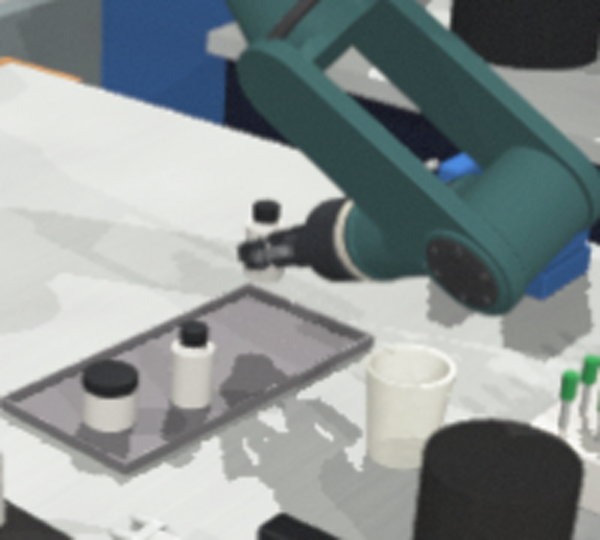

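The bottle is held upright at crop (265,240), but the wrist housing would come down near the cup at (405,390). I'll yaw the tool to the radial direction first.

>>> {"fn": "step_arm", "kwargs": {"motion": [[[0,0,1,0,0,4.6],[0,0,1,0,0,4.6],[0,0,0,0,0,4.6],[0,0,0,0,0,4.6],[0,0,0,0,0,4.6],[0,0,0,0,0,4.6],[0,0,0,0,0,4.6],[0,0,0,0,0,4.6],[0,0,0,0,0,4.6],[0,0,0,0,0,4.6],[0,0,0,0,0,4.6],[0,0,0,0,0,0]]]}}

```text
t: 6.97
tool_pos: [0.5015, 0.333, 0.1031]
tool_rot: [-0.512, -0.23, 0.815, -0.142]
force: [-0.6, 0.8, -0.1]
width: 0.0367
grip_force: 35.5
```

```bash
sed -i 's/a=2.80;/a=2.80+np.radians(50.6);/' g2.py; python3 g2.py; python3 -c "
from h import *
im=eyes.get_image('scene');cv2.imwrite('pics/s3.png',cv2.resize(im[90:270,310:510],None,fx=3,fy=3,interpolation=cv2.INTER_CUBIC))"
```

```text
t 6.97 pos [0.5015 0.333  0.1031] J [ 0.5   1.14  0.83 -0.06  2.3  -1.64] shift [  1.4   4.7 -64.1] turn [-0.58  0.54 -0.39] 0.9 w 0.0367
```

View pics/s3.png

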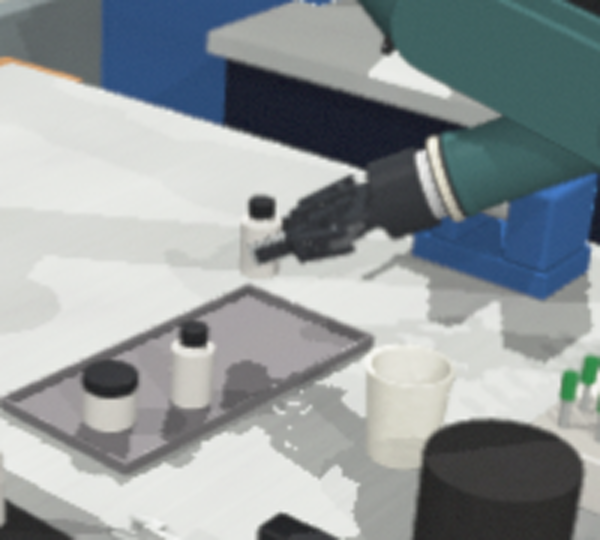

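>>> {"fn": "step_arm", "kwargs": {"motion": [[[0,1,-12,0,0,0],[0,1,-12,0,0,0],[0,1,-12,-0.3,0.3,0],[0,1,-12,-0.3,0.2,0],[0,0,-8,0,0,0],[0,0,0,0,0,0]]]}}

```text
t: 7.52
tool_pos: [0.5017, 0.3326, 0.0414]
tool_rot: [-0.522, -0.224, 0.81, -0.144]
force: [0.2, 0.2, -1.4]
width: 0.0369
grip_force: 35.5
```

>>> {"fn": "step_arm", "kwargs": {"motion": [[[0,0,-2,0,0,0],[0,0,-2,0,0,0],[0,0,0,0,0,0]]]}}

```text
t: 7.77
tool_pos: [0.5029, 0.3337, 0.0408]
tool_rot: [-0.52, -0.224, 0.812, -0.144]
force: [-0.1, 0.5, -1.3]
width: 0.0373
grip_force: 35.5
```

```bash
python3 g2.py
```

```text
t 7.77 pos [0.5029 0.3337 0.0408] J [ 0.5   1.22  0.8  -0.05  2.26 -1.62] shift [-0.1  4.  -1.8] turn [ 0.17 -0.22  0.11] 0.3 w 0.0373
```

>>> {"fn": "step_arm", "kwargs": {"motion": [[[0,0,-1,0,0,0],[0,0,-1,0,0,0],[0,0,0,0,0,0]]]}}

```text
t: 8.02
tool_pos: [0.5028, 0.3338, 0.0396]
tool_rot: [-0.52, -0.224, 0.812, -0.144]
force: [1.1, -0.1, 1.9]
width: 0.0364
grip_force: 35.7
```

>>> {"fn": "step_arm", "kwargs": {"motion": [[[0,0,-1,0,0,0],[0,0,-1,0,0,0],[0,0,0,0,0,0]]]}}

```text
t: 8.27
tool_pos: [0.5028, 0.3338, 0.0394]
tool_rot: [-0.521, -0.224, 0.811, -0.144]
force: [1.3, 0.8, 8.5]
width: 0.0368
grip_force: 36.0
```

>>> {"fn": "step_arm", "kwargs": {"motion": [[[0,0,-1,0,0,0],[0,0,0,0,0,0]]]}}

```text
t: 8.43
tool_pos: [0.5028, 0.3338, 0.0394]
tool_rot: [-0.521, -0.224, 0.811, -0.145]
force: [1.4, 1.9, 12.6]
width: 0.0367
grip_force: 36.2
```

>>> {"fn": "step_arm", "kwargs": {"motion": [[[0,0,2,0,0,0],[0,0,0,0,0,0]]]}}

```text
t: 8.6
tool_pos: [0.5028, 0.3338, 0.0395]
tool_rot: [-0.52, -0.224, 0.811, -0.144]
force: [1.7, 2.0, 7.6]
width: 0.0367
grip_force: 35.9
```

>>> {"fn": "step_arm", "kwargs": {"motion": [[[0,0,0,0,0,0],[0,0,0,0,0,0],[0,0,0,0,0,0],[0,0,0,0,0,0],[0,0,0,0,0,0],[0,0,0,0,0,0],[0,0,0,0,0,0]]], "jaw": -1}}

```text
t: 9.18
tool_pos: [0.5026, 0.3337, 0.0376]
tool_rot: [-0.52, -0.224, 0.811, -0.144]
force: [-0.8, -0.7, 0.6]
width: 0.0852
grip_force: 0.0
```

>>> {"fn": "step_arm", "kwargs": {"motion": [[[6,4,3,0,0,0],[8,5,4,0,0,0],[8,5,4,0,0,0],[8,5,4,0,0,0],[8,5,4,0,0,0],[8,5,5,0,0,0],[8,5,8,0,0,0],[8,5,12,0,0,0],[0,0,20,0,0,0],[0,0,20,0,0,0]]]}}

```text
t: 10.02
tool_pos: [0.5644, 0.3725, 0.1221]
tool_rot: [-0.521, -0.224, 0.811, -0.144]
force: [0.1, 0.4, 0.7]
width: 0.0854
grip_force: 0.0
```

```bash
python3 -c "
from h import *
im=eyes.get_image('scene');cv2.imwrite('pics/s4.png',cv2.resize(im[90:270,310:510],None,fx=3,fy=3,interpolation=cv2.INTER_CUBIC))
r=landmark_of('scene','bottle_a')
for q in r+landmark_of('scene','tipped'):print(at('scene',q['position'],.004).round(3),round(q['conf'],2))
goal([.543,-.358,.17],[0,0,-1],[1,0,0],0)"
```

```text
[ 0.386 -0.176  0.004] 0.82
[0.524 0.186 0.004] 0.77
[ 0.495 -0.207  0.004] 0.73
[ 0.495 -0.464  0.004] 0.69
[ 0.537 -0.352  0.004] 0.63
[ 0.5   -0.156  0.004] 0.62
[ 0.512 -0.294  0.004] 0.62
[0.473 0.34  0.004] 0.56
[0.497 0.315 0.004] 0.56
t 10.17 pos [0.5654 0.373  0.1253] J [ 0.5   1.26  0.48 -0.06  2.54 -1.64] shift [ -22.4 -731.    44.7] turn [ 58.94 -33.35  52.4 ] 85.6 w 0.0853
```

View pics/s4.png

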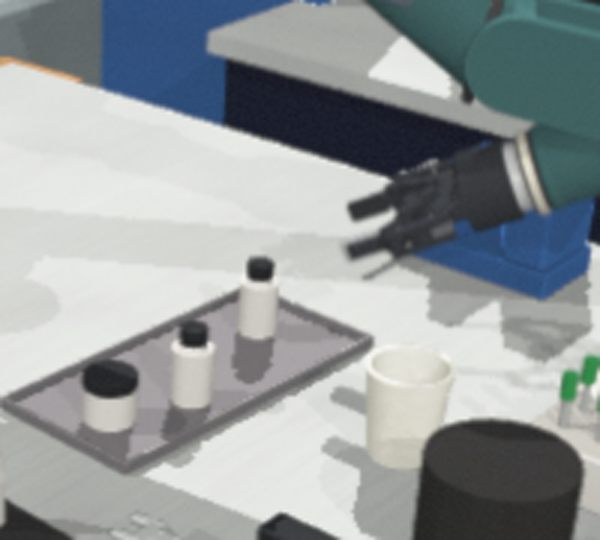

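The tipped bottle now stands at crop (258,300). Next: untilt while rising, then swing to the mat.

>>> {"fn": "step_arm", "kwargs": {"motion": [[[0,0,14,3,-5,0],[0,0,14,3,-5,0],[0,0,14,3,-5,0],[0,0,14,3,-5,0],[0,-10,10,3,-5,0],[0,-20,0,3,-5,0],[0,-25,0,3,-5,0],[0,-25,0,3,-5,0],[0,-25,0,3,-5,0],[0,-25,0,3,-5,0],[0,-25,0,3,-5,0],[0,-25,0,0,0,-5]]]}}

```text
t: 11.17
tool_pos: [0.5591, 0.1901, 0.1878]
tool_rot: [-0.009, -0.224, 0.974, -0.002]
force: [-1.1, -0.4, 0.0]
width: 0.0853
grip_force: 0.0
```

>>> {"fn": "step_arm", "kwargs": {"motion": [[[0,-25,0,0,0,-7],[0,-25,0,0,0,-7],[0,-25,0,0,0,-7],[0,-25,0,0,0,-7],[0,-25,0,0,0,-7],[0,-25,0,0,0,-7],[0,-25,0,0,0,-7],[0,-25,0,0,0,-7],[0,-25,0,0,0,-7],[0,-25,0,0,0,-7],[0,-25,0,0,0,-7],[0,-25,0,0,0,-7]]]}}

```text
t: 12.17
tool_pos: [0.5633, -0.1082, 0.1877]
tool_rot: [-0.009, 0.488, 0.873, 0.005]
force: [0.3, -0.7, -0.6]
width: 0.0851
grip_force: 0.0
```

```bash
cat > g3.py <<'E'
from h import *
import sys
def go(C):
    s,p,R=st();T=Ro.from_matrix([[0,1,0],[1,0,0],[0,0,-1]])
    print("t",round(s["t"],2),"pos",p.round(4),"J",np.round(s["joint_pos"],2),"shift",((np.array(C)-p)*1000).round(1),"turn",(T*R.inv()).as_rotvec(degrees=True).round(1),"w",round(s["width"],4))
go([float(v) for v in sys.argv[1:]])
E
python3 g3.py .543 -.358 .048
```

```text
t 12.17 pos [ 0.5633 -0.1082  0.1877] J [-0.32  0.4   1.64  0.01  1.12 -0.88] shift [ -20.3 -249.8 -139.7] turn [ -1.2  -0.3 -31.6] w 0.0851
```

>>> {"fn": "step_arm", "kwargs": {"motion": [[[-2,-25,0,-0.2,0,-5],[-2,-25,0,-0.2,0,-5],[-2,-25,0,-0.2,0,-5],[-2,-25,0,-0.2,0,-5],[-2,-25,0,-0.2,0,-5],[-2,-25,0,-0.2,0,-5],[-2,-25,-8,0,0,-1.6],[-2,-25,-8,0,0,0],[-2,-25,-8,0,0,0],[-2,-23,-8,0,0,0],[0,0,-10,0,0,0],[0,0,0,0,0,0]]]}}

```text
t: 13.17
tool_pos: [0.5426, -0.355, 0.1436]
tool_rot: [-0.004, 0.706, 0.708, -0.002]
force: [-0.8, 0.7, 0.2]
width: 0.0855
grip_force: 0.0
```

```bash
python3 g3.py .541 -.356 .048
```

```text
t 13.17 pos [ 0.5426 -0.355   0.1436] J [-0.68  0.54  1.51 -0.    1.1  -0.69] shift [ -1.6  -1.  -95.6] turn [-0.2 -0.5 -0.2] w 0.0855
```

>>> {"fn": "step_arm", "kwargs": {"motion": [[[0,0,-12,0,0,0],[-1,-1,-12,0,0,0],[0,0,-12,0,0,0],[0,0,-12,0,0,0],[0,0,-12,0,0,0],[0,0,-12,0,0,0],[0,0,-12,0,0,0],[0,0,-10,0,0,0],[0,0,0,0,0,0]]]}}

```text
t: 13.92
tool_pos: [0.5424, -0.3553, 0.049]
tool_rot: [-0.004, 0.705, 0.709, -0.002]
force: [-0.3, 0.3, -0.9]
width: 0.0856
grip_force: 0.0
```

>>> {"fn": "step_arm", "kwargs": {"motion": [[[0,0,0,0,0,0],[0,0,0,0,0,0],[0,0,0,0,0,0],[0,0,0,0,0,0],[0,0,0,0,0,0],[0,0,0,0,0,0],[0,0,0,0,0,0],[0,0,0,0,0,0]]], "jaw": 1, "squeeze": 30}}

```text
t: 14.58
tool_pos: [0.5442, -0.3567, 0.0527]
tool_rot: [-0.001, 0.705, 0.709, -0.002]
force: [-1.2, -0.7, 6.3]
width: 0.0371
grip_force: 30.2
```

>>> {"fn": "step_arm", "kwargs": {"motion": [[[0,0,10,0,0,0],[0,0,18,0,0,0],[0,0,25,0,0,0],[0,0,25,0,0,0],[0,10,25,0,0,0],[-3,20,15,0,0,0],[-4,28,5,0,0,0],[-4,28,0,0,0,0],[-4,28,0,0,0,0],[-4,28,0,0,0,0],[-4,28,0,0,0,0],[-4,28,0,0,0,0]]]}}

```text
t: 15.58
tool_pos: [0.516, -0.1569, 0.1752]
tool_rot: [-0.002, 0.705, 0.709, -0.002]
force: [0.3, -0.2, -1.1]
width: 0.0375
grip_force: 30.3
```

>>> {"fn": "step_arm", "kwargs": {"motion": [[[-4,28,0,0,0,0],[-4,28,0,0,0,0],[-4,28,0,0,0,0],[-4,28,0,0,0,0],[-4,28,0,0,0,0],[-4,28,0,0,0,0],[-4,28,0,0,0,0],[-4,28,0,0,0,0],[-4,28,0,0,0,0],[-4,28,0,0,0,0],[-5,28,0,0,0,0],[-5,28,0,0,0,0]]]}}

```text
t: 16.58
tool_pos: [0.4661, 0.179, 0.1752]
tool_rot: [-0.002, 0.705, 0.709, -0.002]
force: [0.4, -0.0, -1.4]
width: 0.0373
grip_force: 30.3
```

```bash
python3 g3.py .465 .225 .053
```

```text
t 16.58 pos [0.4661 0.179  0.1752] J [0.23 0.31 1.82 0.   1.02 0.22] shift [  -1.1   46.  -122.2] turn [-0.  -0.3 -0.3] w 0.0373
```

>>> {"fn": "step_arm", "kwargs": {"motion": [[[0,20,0,0,0,0],[0,20,0,0,0,0],[-1,6,-10,0,0,0],[0,0,-20,0,0,0],[0,0,-20,0,0,0],[0,0,-20,0,0,0],[0,0,-20,0,0,0],[0,0,-15,0,0,0],[0,0,-8,0,0,0],[0,0,-4,0,0,0],[0,0,-1,0,0,0],[0,0,0,0,0,0]]]}}

```text
t: 17.58
tool_pos: [0.466, 0.2235, 0.0571]
tool_rot: [-0.002, 0.705, 0.709, -0.002]
force: [0.5, 0.1, -0.6]
width: 0.0369
grip_force: 30.3
```

>>> {"fn": "step_arm", "kwargs": {"motion": [[[0,0,-1,0,0,0],[0,0,-1,0,0,0],[0,0,0,0,0,0]]]}}

```text
t: 17.83
tool_pos: [0.4661, 0.2238, 0.0553]
tool_rot: [-0.002, 0.705, 0.709, -0.001]
force: [-0.6, -0.7, -0.9]
width: 0.0372
grip_force: 30.3
```

```bash
python3 g3.py .465 .225 .053
```

```text
t 17.83 pos [0.4661 0.2238 0.0553] J [0.31 0.52 1.88 0.   0.75 0.3 ] shift [-1.1  1.2 -2.3] turn [-0.  -0.3 -0.3] w 0.0372
```

>>> {"fn": "step_arm", "kwargs": {"motion": [[[0,0,-1,0,0,0],[0,0,-1,0,0,0],[0,0,0,0,0,0]]]}}

```text
t: 18.08
tool_pos: [0.4657, 0.2237, 0.0528]
tool_rot: [-0.002, 0.705, 0.709, -0.002]
force: [0.2, -0.5, -0.2]
width: 0.0374
grip_force: 30.3
```

>>> {"fn": "step_arm", "kwargs": {"motion": [[[0,0,-1,0,0,0],[0,0,-1,0,0,0],[0,0,0,0,0,0]]]}}

```text
t: 18.33
tool_pos: [0.4656, 0.2237, 0.0526]
tool_rot: [-0.002, 0.705, 0.709, -0.002]
force: [-5.9, -2.2, 22.1]
width: 0.0377
grip_force: 32.6
```

>>> {"fn": "step_arm", "kwargs": {"motion": [[[0,0,1,0,0,0],[0,0,0,0,0,0]]]}}

```text
t: 18.5
tool_pos: [0.4658, 0.2238, 0.0526]
tool_rot: [-0.002, 0.705, 0.709, -0.002]
force: [-3.5, -0.7, 13.3]
width: 0.0369
grip_force: 31.6
```

>>> {"fn": "step_arm", "kwargs": {"motion": [[[0,0,0,0,0,0],[0,0,0,0,0,0],[0,0,0,0,0,0],[0,0,0,0,0,0],[0,0,0,0,0,0],[0,0,0,0,0,0],[0,0,8,0,0,0],[0,0,15,0,0,0],[0,0,25,0,0,0],[0,0,25,0,0,0],[0,0,25,0,0,0],[2,-15,20,0,0,0]]], "jaw": -1}}

```text
t: 19.5
tool_pos: [0.4681, 0.2102, 0.1722]
tool_rot: [-0.002, 0.705, 0.71, -0.001]
force: [0.6, -0.8, 0.5]
width: 0.0856
grip_force: 0.0
```

>>> {"fn": "step_arm", "kwargs": {"motion": [[[2,-28,0,0,0,0],[2,-28,0,0,0,0],[2,-28,0,0,0,0],[2,-28,0,0,0,0],[2,-28,0,0,0,0],[2,-28,0,0,0,0],[2,-28,0,0,0,0],[2,-28,0,0,0,0],[2,-28,0,0,0,0],[2,-28,0,0,0,0],[2,-28,0,0,0,0],[2,-28,0,0,0,0]]]}}

```text
t: 20.5
tool_pos: [0.4915, -0.1287, 0.1704]
tool_rot: [-0.002, 0.705, 0.709, -0.002]
force: [0.6, 0.1, -0.8]
width: 0.0852
grip_force: 0.0
```

```bash
python3 g3.py .511 -.295 .051
```

```text
t 20.5 pos [ 0.4915 -0.1287  0.1704] J [-0.39  0.33  1.8  -0.    1.01 -0.4 ] shift [  19.5 -166.3 -119.4] turn [-0.  -0.3 -0.3] w 0.0852
```

>>> {"fn": "step_arm", "kwargs": {"motion": [[[3,-28,0,0,0,0],[3,-28,0,0,0,0],[3,-28,0,0,0,0],[3,-28,0,0,0,0],[3,-28,0,0,0,0],[4,-26,-10,0,0,0],[0,0,-20,0,0,0],[0,0,0,0,0,0]]]}}

```text
t: 21.17
tool_pos: [0.5092, -0.2939, 0.1376]
tool_rot: [-0.004, 0.706, 0.708, -0.002]
force: [-0.3, 0.5, -0.0]
width: 0.0855
grip_force: 0.0
```

```bash
python3 g3.py .511 -.295 .051; python3 -c "
from h import *
im=eyes.get_image('top');cv2.imwrite('pics/t5.png',cv2.resize(im[200:330,90:490],None,fx=2,fy=2,interpolation=cv2.INTER_CUBIC))"
```

```text
t 21.17 pos [ 0.5092 -0.2939  0.1376] J [-0.64  0.47  1.66 -0.    1.02 -0.64] shift [  1.8  -1.1 -86.6] turn [-0.2 -0.5 -0.2] w 0.0855
```

View pics/t5.png

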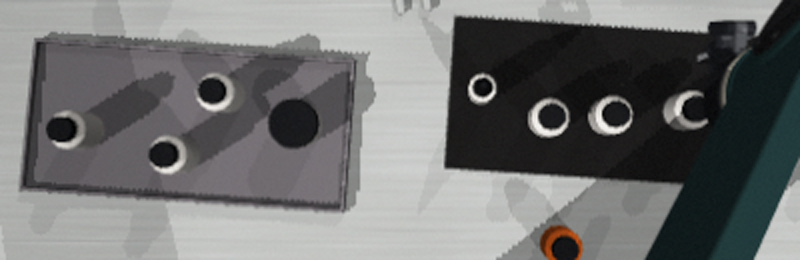

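Three bottles now stand in the tray, at crop (64,129), (166,154) and (214,91). Next I'll take the bottle at crop (690,110).

>>> {"fn": "step_arm", "kwargs": {"motion": [[[1,-1,-12,0,0,0],[1,0,-12,0,0,0],[0,0,-12,0,0,0],[0,0,-12,0,0,0],[0,0,-12,0,0,0],[0,0,-12,0,0,0],[0,0,-10,0,0,0],[0,0,-4,0,0,0],[0,0,0,0,0,0]]]}}

```text
t: 21.97
tool_pos: [0.5119, -0.2938, 0.0523]
tool_rot: [-0.003, 0.705, 0.709, -0.002]
force: [0.1, -0.2, 0.8]
width: 0.0853
grip_force: 0.0
```

>>> {"fn": "step_arm", "kwargs": {"motion": [[[0,0,0,0,0,0],[0,0,0,0,0,0],[0,0,0,0,0,0],[0,0,0,0,0,0],[0,0,0,0,0,0],[0,0,0,0,0,0],[0,0,0,0,0,0],[0,0,0,0,0,0]]], "jaw": 1, "squeeze": 30}}

```text
t: 22.63
tool_pos: [0.5131, -0.2947, 0.0545]
tool_rot: [-0.002, 0.705, 0.709, -0.002]
force: [-1.1, 0.6, 5.8]
width: 0.0368
grip_force: 30.0
```

>>> {"fn": "step_arm", "kwargs": {"motion": [[[0,0,10,0,0,0],[0,0,18,0,0,0],[0,0,25,0,0,0],[0,0,25,0,0,0],[0,10,25,0,0,0],[0,20,15,0,0,0],[0,28,5,0,0,0],[0,28,0,0,0,0],[0,28,0,0,0,0],[0,28,0,0,0,0],[0,28,0,0,0,0],[0,28,0,0,0,0]]]}}

```text
t: 23.63
tool_pos: [0.5122, -0.095, 0.1773]
tool_rot: [-0.002, 0.705, 0.709, -0.002]
force: [0.3, 0.5, -1.0]
width: 0.037
grip_force: 30.3
```

>>> {"fn": "step_arm", "kwargs": {"motion": [[[0,28,0,0,0,0],[0,28,0,0,0,0],[0,28,0,0,0,0],[0,28,0,0,0,0],[0,28,0,0,0,0],[0,28,0,0,0,0],[0,28,0,0,0,0],[0,28,0,0,0,0],[0,28,0,0,0,0],[0,28,0,0,0,0],[0,28,0,0,0,0],[0,0,0,0,0,0]]]}}

```text
t: 24.63
tool_pos: [0.5126, 0.216, 0.1774]
tool_rot: [-0.003, 0.704, 0.71, -0.001]
force: [0.3, -0.3, -0.2]
width: 0.0371
grip_force: 30.3
```

```bash
python3 g3.py .515 .268 .053
```

```text
t 24.63 pos [0.5126 0.216  0.1774] J [0.27 0.38 1.69 0.   1.07 0.26] shift [   2.4   52.  -124.4] turn [-0.2 -0.3 -0.5] w 0.0371
```

>>> {"fn": "step_arm", "kwargs": {"motion": [[[0,22,0,0,0,0],[0,22,0,0,0,0],[2,8,-10,0,0,0],[0,0,-20,0,0,0],[0,0,-20,0,0,0],[0,0,-20,0,0,0],[0,0,-20,0,0,0],[0,0,-15,0,0,0],[0,0,-8,0,0,0],[0,0,-5,0,0,0],[0,0,-2,0,0,0],[0,0,0,0,0,0]]]}}

```text
t: 25.63
tool_pos: [0.5149, 0.2634, 0.0568]
tool_rot: [-0.002, 0.705, 0.709, -0.002]
force: [0.0, -0.2, -0.7]
width: 0.0368
grip_force: 30.3
```

>>> {"fn": "step_arm", "kwargs": {"motion": [[[0,0,-1,0,0,0],[0,0,-1,0,0,0],[0,0,0,0,0,0]]]}}

```text
t: 25.88
tool_pos: [0.5151, 0.2638, 0.0554]
tool_rot: [-0.002, 0.705, 0.709, -0.001]
force: [0.1, 0.2, -0.7]
width: 0.0372
grip_force: 30.3
```

>>> {"fn": "step_arm", "kwargs": {"motion": [[[0,0,-1,0,0,0],[0,0,0,0,0,0]]]}}

```text
t: 26.05
tool_pos: [0.5151, 0.2639, 0.0546]
tool_rot: [-0.002, 0.705, 0.709, -0.001]
force: [-1.3, 0.0, 2.7]
width: 0.037
grip_force: 30.6
```

>>> {"fn": "step_arm", "kwargs": {"motion": [[[0,0,-1,0,0,0],[0,0,0,0,0,0]]]}}

```text
t: 26.22
tool_pos: [0.5151, 0.2639, 0.0545]
tool_rot: [-0.002, 0.705, 0.709, -0.001]
force: [-3.6, -1.0, 13.0]
width: 0.0373
grip_force: 31.7
```

>>> {"fn": "step_arm", "kwargs": {"motion": [[[0,0,1,0,0,0],[0,0,0,0,0,0]]]}}

```text
t: 26.38
tool_pos: [0.5151, 0.2639, 0.0545]
tool_rot: [-0.002, 0.705, 0.709, -0.001]
force: [-1.6, -1.0, 8.4]
width: 0.0371
grip_force: 31.0
```

>>> {"fn": "step_arm", "kwargs": {"motion": [[[0,0,0,0,0,0],[0,0,0,0,0,0],[0,0,0,0,0,0],[0,0,0,0,0,0],[0,0,0,0,0,0],[0,0,0,0,0,0],[0,0,8,0,0,0],[0,0,15,0,0,0],[0,0,25,0,0,0],[0,0,25,0,0,0],[0,0,25,0,0,0],[0,0,25,0,0,0]]], "jaw": -1}}

```text
t: 27.38
tool_pos: [0.5145, 0.2636, 0.1785]
tool_rot: [-0.002, 0.705, 0.709, -0.002]
force: [0.3, -0.2, 0.2]
width: 0.0851
grip_force: 0.0
```

>>> {"fn": "step_arm", "kwargs": {"motion": [[[-15,25,10,0,0,0],[-15,25,10,0,0,0],[-15,25,10,0,0,0],[-15,25,0,0,0,0],[-15,25,0,0,0,0],[-15,25,0,0,0,0],[-15,25,0,0,0,0],[-15,25,0,0,0,0],[0,0,0,0,0,0],[0,0,0,0,0,0]]]}}

```text
t: 28.22
tool_pos: [0.3937, 0.4647, 0.2072]
tool_rot: [-0.002, 0.704, 0.71, -0.002]
force: [-0.3, -0.5, 0.3]
width: 0.0853
grip_force: 0.0
```

```bash
python3 -c "
from h import *
a=eyes.get_image('top')[200:330,90:490];b=eyes.get_image('scene')[150:330,170:450]
b=cv2.resize(b,(800,514));cv2.imwrite('pics/f.png',np.vstack([cv2.resize(a,(400,130)),cv2.resize(b,(400,257))]))
z=cv2.resize(cv2.imread('pics/f.png'),None,fx=1.5,fy=1.5,interpolation=cv2.INTER_CUBIC);cv2.imwrite('pics/f.png',z)
for q in landmark_of('scene','bottle_a'):print(at('scene',q['position'],.004).round(3),round(q['conf'],2))
print(monitor.observe()['t'])"
```

```text
[ 0.508 -0.162  0.004] 0.85
[ 0.503 -0.467  0.004] 0.8
[ 0.498 -0.211  0.004] 0.76
[ 0.381 -0.172  0.004] 0.7
[0.5   0.278 0.004] 0.69
[0.445 0.248 0.004] 0.65
[0.526 0.18  0.004] 0.58
28.3667
```

View pics/f.png

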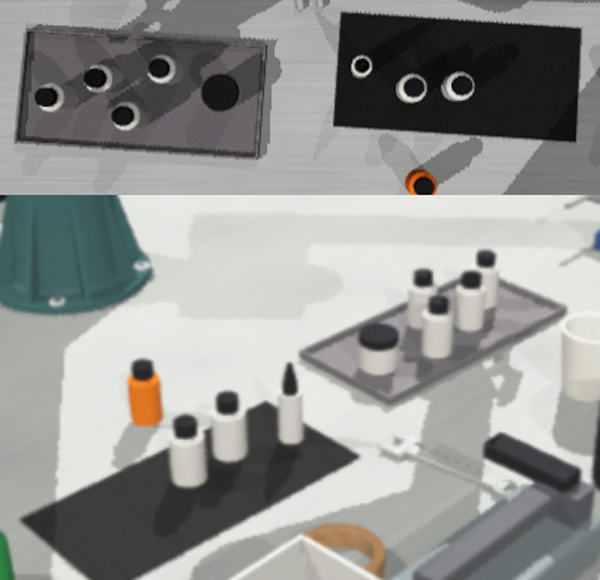

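The final picture shows four bottles upright in the tray, at (48,97), (96,78), (125,116) and (160,69). Two bottles and the vial are still standing on the mat, and the jar has not moved.

```bash
python3 -c "
from station import bot
print(bot.sign_off())"
```

```text
the job is handed in; nothing more can be done
None
```

I handed the job in with four hardener bottles upright in the tray (the righted one, the one already there, and two from the mat); two bottles still stand on the mat, the bystanders look unmoved in the last picture, and sign-off gave no verdict.

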